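Set a valve-spring rig with its height spacer and hold the plate flush

ROBOT

A 6-joint arm with a two-finger parallel gripper is mounted at the origin on the work surface. World frame = base frame: x ahead of the robot, y to its left, z up, the work surface at z = 0. Lengths are in m, angles in degrees, forces in N, time in s.
With the tool pointing down it reaches from about 0.4 to 0.825 m from the base axis. Payload 7 kg.
Tool frame: the origin (TCP) lies midway between the tips of the shut fingers; the grasp point (between the pads) lies r.grip_depth behind it (r.grip_depth is the distance from the TCP to the grasp point, in m); z points along the fingers, y is the direction in which the jaws open and shut (so a half turn about z gives the same grasp; the last joint's range is limited). The gripper opens to 88 mm and grips with 3 to 60 N. Pads are 19 mm wide; open, the fingers measure 130 mm over their backs; the gripper's body (78 mm by 193 mm) begins 47 mm behind the grasp point.
Start: joints at [-49.727, 20.546, 0.682, 0, -70.136, -16.507], TCP at [0.272, -0.618, 0.227] pointing down, gripper open.
Joint ranges: [-176.03, 176.03], [-82.01, 121.73], [-58.28, 71.71], [-173.87, 95.51], [-174.79, -0.11], [-173.66, 173.66]. Speed limits (degrees/s): [136.94, 136.94, 172.46, 180, 180, 180].

INTERFACE

Orientations are given as [roll, pitch, yaw] about the fixed x, y, z axes, in that order (R = Rz(yaw) Ry(pitch) Rx(roll)).
In Python, from plant import r, imaging, close_job gives the robot as it stands.
- The arm moves only by the tool step_arm, never from a script. Its argument "commands" is a list of rows, each a list of 2 entries, a list of its own where there are three numbers: the shift along the tool's x, y, z in mm, then the turn about the tool's z in degrees. In form: [[[x, y, z], twist], ...]. A call has 1 to 20 rows; each row shifts and turns the commanded pose from where the row before left it, along the tool's axes as they then stand; what a row does not reach is not made up. A row lasts 1/8 s, in which the tool goes at most 62.5 mm and 10.7 degrees, less where a joint would pass 70% of its speed; a pose out of reach is approached as far as the arm can. A call with a gripper value outside its range is refused whole. "gripper" is the closure, from 0 (fully open) to 1 (shut), set as the call begins (left out, the last holds). The fingers move at their own pace and stop on an object; "grip_force" is the grip in N (left out, the last holds). Time passes only in rows, so rows that do not move let the fingers close. It gives the time, the measured TCP pose, the force and the opening at its end, in the units of the state.
- r.get_state(): the state, without advancing time (a new reading comes with each control period).
- imaging.capture(name): name is "scene" or "top" or "wrist"; returns a dict with "img" (480x640x3 uint8, red, green, blue), "z_map" (480x640 float32, m along the optical axis (not along the pixel's ray), 0 where there is no reading), "vfov" (degrees; the focal length in pixels is half the picture's height over the tangent of half this angle, whatever the lens; pixels are square), "cx", "cy" (the principal point, pixels), "extrinsics" (4x4, takes a point from camera to world coordinates); the wrist camera has in their place "T_tool_cam" (4x4, takes a point from camera to tool coordinates, whose origin is the TCP and whose axes are the flange's). Camera axes: x right, y down, z forward; pixel columns grow to the right and rows downward; lengths in m; the calibration is good to about 2 mm. A picture is of the moment at which its call begins: read the wrist's pose just before it.
- close_job(): hands the job in, once; it reports no verdict.
The state is a dict: "time_s": time; "joints": joint angles; "qd": joint speeds; "joint_torque": joint torques, N m; "tcp_pos": TCP position; "eef_rot": TCP orientation; "contact_force": force on the tool from outside, world axes, zero at the start; "moment": the same for the moment, N m; "gripper_width": finger opening in m.
Only numpy, scipy, OpenCV 4.12 (cv2) and the standard library are available. Lean on these libraries where they do the work, as an engineer would, in place of code of your own. Each camera call takes 0.05 s, during which the arm holds its last target.

TASK

Only one of the two spring rigs has a gap under its sprung steel plate high enough for the loose spacer: wipe the metal chips off that rig's bed with the scraper block held in the gripper (not with the fingers), and put the scraper back on the bench. Then slide the spacer along that bed fully under the plate, straight and up to its grip, and let go of it. Finish by pressing that plate firmly down onto the spacer with the fingertips, flush with the cheeks beside it, and end the program while still holding it pressed; leave the other rig's plate, mug, oil bottle and brush tin alone.

Things in the scene. Friction and masses are not known exactly. Their poses are not given: they have to be found in the camera images.
- rig_wide: The rig with the high gap, fixed on the bench, left or right, some yaw. Origin under the centre of its aluminium bed, at bench level; x along the bed towards the plate end, z up. Bed 200 (x) x 90 (y) x 10 mm; its feed part, x = -100 to 15 mm, is open at both long edges (y = +-45 mm) so chips can be pushed off. Plate at x = 20 to 90 mm, y = +-35 mm, between cheeks.
- gap_wide (a point): Mouth of the high gap: middle of the plate's front edge, at the height of the bed's top (10 mm above the bench). Gap 22 mm high at rest, open at the far end too; springs under the plate's corners leave 49 mm width. Cheeks 8 mm thick at y = +-37 to +-45 mm, rig x = 15 to 95 mm, tops 36 mm above the bench. Axes as the rig: +x goes in.
- plate_wide (a joint): Travel of the wide-gap rig's plate: 0 at rest (top 6 mm proud of the cheeks), grows as it is pressed down (m), 0.006 = flush with the cheeks, which is where it sits on the spacer; with no spacer it sinks to 0.015. The springs push back with about 4 N at the start of travel and 7 N at flush; 10 to 25 N holds it firmly on the spacer.
- plate_wide_top (a point): Centre of the top face of that steel plate, 70 x 70 x 10 mm; 42 mm above the bench at rest, 36 mm when flush.
- rig_narrow: The other rig, same bed, cheeks and plate, but its gap is only 9 mm high, too low for the spacer, and its plate top lies 7 mm below the cheek tops. Fixed; origin and axes like the first.
- plate_narrow (a joint): Travel of the narrow-gap rig's plate: 0 at rest, grows when pressed (m). To be left alone.
- scraper_mid (a point): Centre of the scraper block: an upright wooden block with a steel foot, 90 mm long (x), 20 mm thick (y), 50 mm tall (z); stands loose on its long foot on the bench, centre 25 mm up; about 0.15 kg.
- scraper: The scraper block itself; origin at its centre, axes as above.
- spacer_grip (a point): Centre of the spacer's upright grip, 36 mm above the spacer's underside: a 28 x 28 mm steel post rising from the spacer's tail, its top 52 mm above the underside. Axes as the spacer: +x points from the grip to the tip of the tongue.
- spacer_tongue (a point): Centre of the spacer's free tongue, 45 mm ahead (+x) of the grip's centre, 8 mm above the underside. The tongue is 62 mm long ahead of the grip, 32 mm wide, 16 mm thick. When the grip's front face meets the plate's edge this point is 51 mm from the rig's origin along the rig's x, 31 mm inside the gap's mouth.
- spacer: The loose steel spacer, 90 (x) x 32 (y) x 16 mm with the grip at its tail (-x end); origin under the middle of its underside, 31 mm ahead of the grip's centre; lies flat on the bench; about 0.25 kg.
- chip1: Loose dark metal chip, 14 x 11 x 8 mm, origin at its centre; lies on the feed part of the bed of the wide-gap rig; to be wiped off onto the bench.
- chip2: Loose dark metal chip, 14 x 11 x 8 mm, origin at its centre; lies on the feed part of the bed of the wide-gap rig; to be wiped off onto the bench.
- chip3: Loose dark metal chip, 14 x 11 x 8 mm, origin at its centre; lies on the feed part of the bed of the wide-gap rig; to be wiped off onto the bench.
- chip4: Loose dark metal chip, 14 x 11 x 8 mm, origin at its centre; lies on the feed part of the bed of the narrow-gap rig; of no concern.
- chip5: Loose dark metal chip, 14 x 11 x 8 mm, origin at its centre; lies on the feed part of the bed of the narrow-gap rig; of no concern.
- mug: Bystander: white mug, 76 mm across, 85 mm tall, beyond the rigs; origin under its centre.
- oil_bottle: Bystander: red bottle, 70 mm across, 170 mm tall, far left; origin under its centre.
- brush_tin: Bystander: open steel tin with a brush, 100 x 160 x 50 mm, far right; origin under its centre.
Not all that is in view belongs to the job. What is shaped like the spacer but black or blue is not meant. Several things look just like the scraper: the one meant starts farthest to the robot's right.

How it is judged (in metres and radians):
On the way, in this order (a step that is already met when the one before it is completed fails the run):
1. the three chips are off the wide-gap rig's bed while the scraper block is held in the fingers (height (world z) of each of chip1, chip2, chip3 below 0.0115 m and contact force between the fingers and scraper above 1 N), for 0.1 s.
2. the spacer lies flat on the cleared bed under the wide-gap rig's plate, and is let go (x of spacer_tongue in the frame of rig_wide between 0.038 and 0.056 m and y of spacer_tongue in the frame of rig_wide between -0.011 and 0.011 m and z of spacer_tongue in the frame of rig_wide between 0.014 and 0.0205 m and angle between the x axis of spacer_tongue and the x axis of rig_wide, either way round below 0.15 rad and height (world z) of each of chip1, chip2, chip3 below 0.0115 m and contact force between the fingers and spacer below 0.3 N), for 0.2 s.
At the end, for the whole second after the job is handed in: Fingertips press the wide-gap plate (over 3 N) onto the spacer, flush with the cheeks within 1.5 mm; spacer flat, let go, grip within 13 mm of the plate, 11 mm of the midline, 0.15 rad; the three chips and the scraper rest on the bench (height (world z) of each of chip1, chip2, chip3 below 0.0115 m and x of spacer_tongue in the frame of rig_wide between 0.038 and 0.056 m and y of spacer_tongue in the frame of rig_wide between -0.011 and 0.011 m and z of spacer_tongue in the frame of rig_wide between 0.014 and 0.0205 m and angle between the x axis of spacer_tongue and the x axis of rig_wide, either way round below 0.15 rad and value of joint plate_wide between 0.0045 and 0.0078 m and contact force between the fingers and plate_wide above 3 N and contact force between plate_wide and spacer above 1 N and contact force between the fingers and spacer below 0.5 N and height (world z) of scraper below 0.03 m and contact force between the fingers and scraper below 0.3 N); the arm keeps its last pose, push and grip.
It fails at once if a chip is touched with the fingers (contact force between the fingers and chip1 above 0.5 N or contact force between the fingers and chip2 above 0.5 N or contact force between the fingers and chip3 above 0.5 N).
It fails at once if the other rig's plate is pressed (value of joint plate_narrow above 0.003 m).
It fails at once if the mug is disturbed (distance of mug from where it was at the start of the episode above 0.03 m or angle between mug's own z axis and vertical above 0.35 rad).
It fails at once if the oil bottle is disturbed (distance of oil_bottle from where it was at the start of the episode above 0.03 m or angle between oil_bottle's own z axis and vertical above 0.35 rad).
It fails at once if the brush tin is disturbed (distance of brush_tin from where it was at the start of the episode above 0.03 m or angle between brush_tin's own z axis and vertical above 0.35 rad).
It also fails if it takes over 72 s, if anything falls off the work surface, if the arm or the gripper's body presses on something with over 40 N, if the wrist force passes 120 N, or if a joint passes its speed limit or range.

## Working session

There is one attempt and no reset: what is moved stays moved. The work goes in short steps, Python scripts to look and compute and a tool call to move; the robot and the scene stay as the last step left them, time stands still between calls to the robot, and variables do not carry over. Pictures are saved under pics/ and viewed, and the job is handed in when it is done.

Besides the shell and the picture viewer there is one more tool, called after "Call:" by a JSON object that holds its "api" and its "payload". step_arm: Moves the arm, as the interface text tells. Its arguments: {"type":"object","properties":{"commands":{"type":"array","items":{"type":"array"}},"gripper":{"type":"number"},"grip_force":{"type":"number"}},"required":["commands"]}

```bash
ls; mkdir -p pics
cat > h.py <<'E'
import numpy as np, cv2
from plant import r, imaging, close_job
def cap(name,fn=None):
    c=imaging.capture(name)
    if fn: cv2.imwrite('pics/'+fn+'.png',c['img'][:,:,::-1])
    return c
def f(c): return 240/np.tan(np.radians(c['vfov'])/2)
def pt(c,u,v,T=None):
    z=c['z_map'][int(round(v)),int(round(u))]
    p=np.array([(u-c['cx'])*z/f(c),(v-c['cy'])*z/f(c),z,1])
    return ((c['extrinsics'] if T is None else T)@p)[:3]
def cloud(c,T=None):
    z=c['z_map'].astype(float);v,u=np.mgrid[0:480,0:640]
    P=np.stack([(u-c['cx'])*z/f(c),(v-c['cy'])*z/f(c),z,np.ones_like(z)],-1)
    return (P@(c['extrinsics'] if T is None else T).T)[...,:3]
def crop(c,fn,u0,v0,u1,v1):
    im=c['img'][v0:v1,u0:u1,::-1];s=min(800/(u1-u0),600/(v1-v0))
    cv2.imwrite('pics/'+fn+'.png',cv2.resize(im,None,fx=s,fy=s,interpolation=cv2.INTER_CUBIC))
E
python3 - <<'E'
from h import *
print(r.get_state(), r.grip_depth)
a=cap('scene','s0');b=cap('top','t0')
for c in(a,b): print(c['vfov'],c['cx'],c['cy'],c['extrinsics'])
np.savez('/tmp/t0.npz',**b);np.savez('/tmp/s0.npz',**a)
E
```

```text
pics
{'time_s': 0.0, 'joints': array([-4.97258072e+01,  2.05904810e+01,  6.32997604e-01, -2.01839778e-02,
       -7.01345251e+01, -1.65076381e+01]), 'qd': array([ 0.0345506 ,  0.00929266, -0.0400261 , -0.02185093, -0.03430401,
        0.00477305]), 'joint_torque': array([-2.67394062e-04, -5.82719278e+01,  2.93058783e+01,  6.99735135e+00,
        6.84848113e-03, -1.91575682e-04]), 'tcp_pos': array([ 0.2718188 , -0.61731587,  0.22562735]), 'eef_rot': array([ 1.79906392e+02, -7.95401248e-03, -1.56240313e+02]), 'contact_force': array([ 0.38103124,  0.30665542, -0.08933378]), 'moment': array([-0.01900902,  0.00576387,  0.03345491]), 'gripper_width': 0.08745003592311053} 0.0188
46.14157593644005 315.32209070912506 240.59977432501702 [[-0.15567422  0.76867003 -0.6204127   1.42844804]
 [ 0.98762401  0.10897985 -0.11279275  0.1641291 ]
 [-0.01908792 -0.63029341 -0.77612233  1.16524933]
 [ 0.          0.          0.          1.        ]]
46.75763085878756 327.3333600001835 234.6586733003016 [[-0.02038304 -0.9922029   0.12295504  0.36938583]
 [-0.99958267  0.02274203  0.01781277 -0.01181752]
 [-0.02047013 -0.12254065 -0.99225237  1.14477357]
 [ 0.          0.          0.          1.        ]]
```

View pics/s0.png

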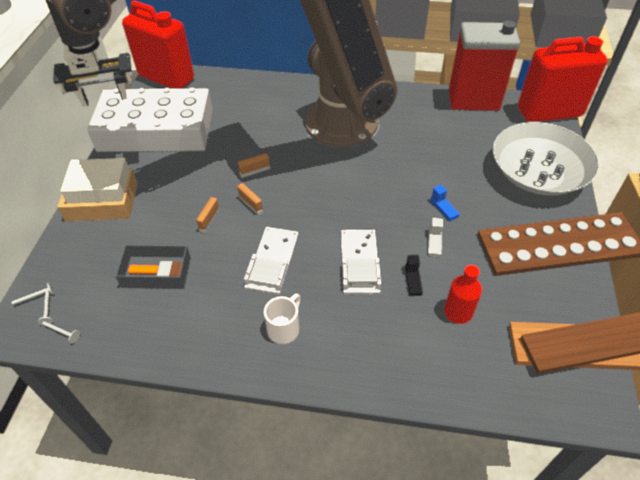

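View pics/t0.png

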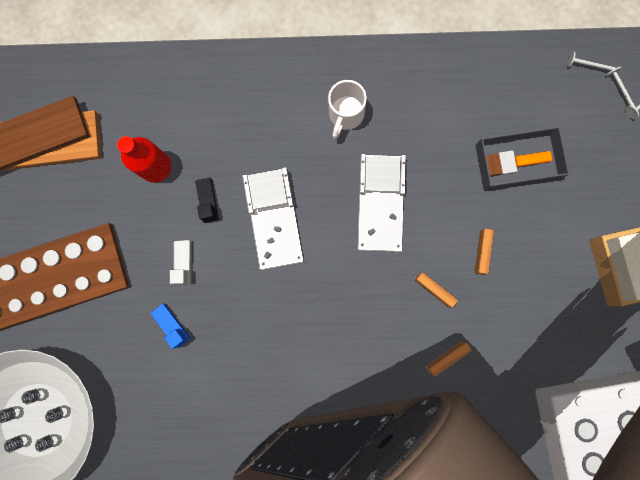

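The scene view shows the brown arm and the two rigs. In the top view:
- The left rig is near (272,218) with 3 chips, and the right one is near (382,202) with 2 chips.
- Scraper lookalikes are at (485,252), (437,290) and (449,358). The first is farthest to the robot's right, so I choose it.
- Spacer-like parts are grey at (181,262), black at (206,200) and blue at (170,326). I choose the grey one.

Next I'll crop in and check heights.

Run:
```python
from h import *
b=dict(np.load('/tmp/t0.npz'))
crop(b,'t0a',150,150,420,352);crop(b,'t0b',410,220,510,295)
P=cloud(b);Z=P[...,2]
cv2.imwrite('pics/z0.png',cv2.resize(np.clip((Z[140:360,140:510]+0.005)/0.06*255,0,255).astype(np.uint8),None,fx=2.1,fy=2.1,interpolation=cv2.INTER_NEAREST))
for n,u,v in [('plL',268,190),('plR',382,175),('bedL',285,250),('bedR',385,243),('spTongue',182,250),('spGrip',179,277),('scr',485,252),('bench',330,300),('bench',500,230),('bench',200,300)]: print(n,pt(b,u,v).round(4))
```

```text
plL [0.6006 0.1267 0.0391]
plR [ 0.6283 -0.1063  0.0286]
bedL [0.4801 0.0961 0.0114]
bedR [ 0.4902 -0.1095  0.009 ]
spTongue [0.4845 0.3077 0.0151]
spGrip [0.4273 0.303  0.0507]
scr [ 0.4634 -0.3012  0.0521]
bench [ 0.3763  0.006  -0.0004]
bench [ 0.5129 -0.3486 -0.0007]
bench [ 0.3818  0.2739 -0.0014]
```

View pics/t0a.png

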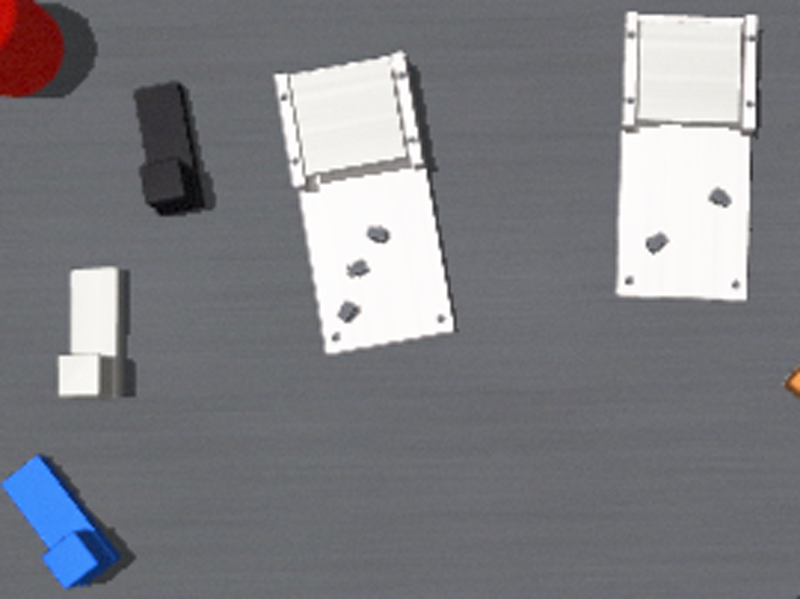

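View pics/z0.png

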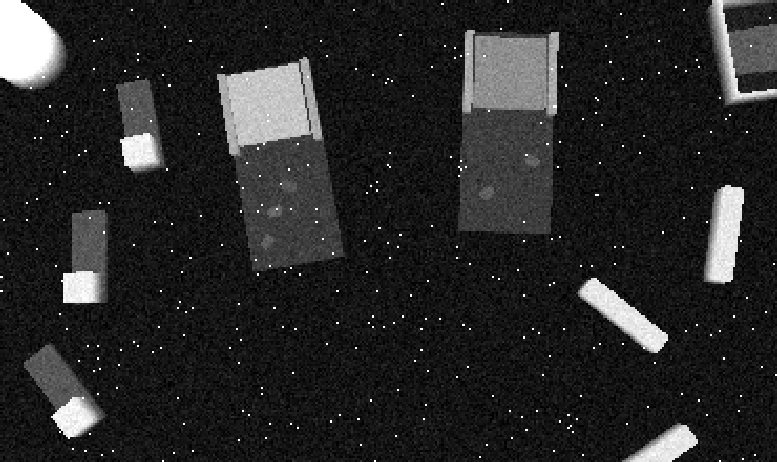

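View pics/t0b.png

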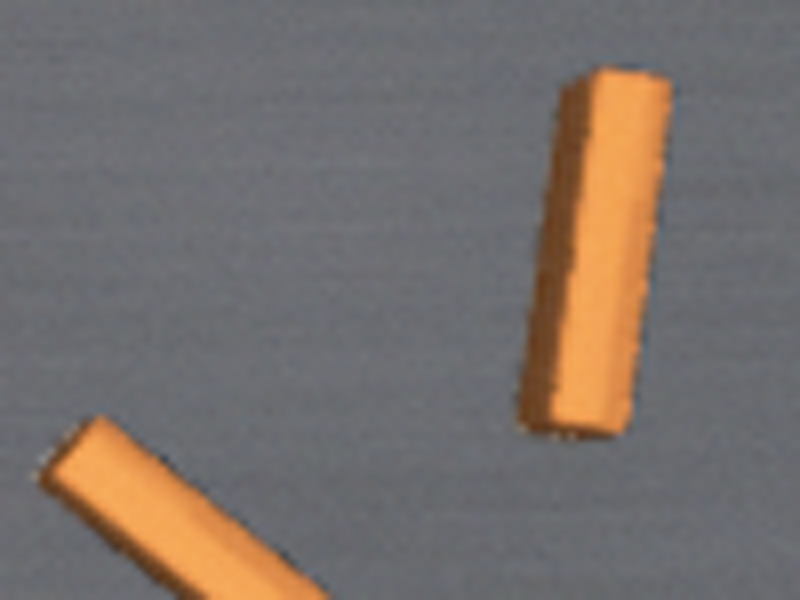

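The left rig is the wide one: its plate reads about 40 mm and stands proud, while the right plate reads about 29 mm. Heights of the grey spacer (16 and 51 mm) and the scraper (50 mm) match the description. Next I'll fit poses.

```bash
cat >> h.py <<'E'
def rect(P,lo,hi,box,mesh=None):
    x0,x1,y0,y1=box
    m=(P[...,2]>lo)&(P[...,2]<hi)&(P[...,0]>x0)&(P[...,0]<x1)&(P[...,1]>y0)&(P[...,1]<y1)
    m=cv2.morphologyEx(m.astype(np.uint8),cv2.MORPH_OPEN,np.ones((3,3)))
    n,l,s,_=cv2.connectedComponentsWithStats(m)
    k=1+np.argmax(s[1:,4]); q=P[l==k]
    (c,wh,a)=cv2.minAreaRect((q[:,:2]*1000).astype(np.float32))
    bx=cv2.boxPoints((c,wh,a))
    return np.round(c,1),np.round(wh,1),round(a,1),len(q),q.mean(0).round(4),bx.round(1).tolist()
E
python3 - <<'E'
from h import *
b=dict(np.load('/tmp/t0.npz'));P=cloud(b)
P=np.stack([cv2.medianBlur(P[...,i].astype(np.float32),3) for i in range(3)],-1)
print('scr',rect(P,.042,.06,(.38,.55,-.36,-.25)))
print('grip',rect(P,.042,.06,(.38,.5,.26,.36)))
print('spacer',rect(P,.008,.06,(.38,.55,.25,.36)))
print('tongue',rect(P,.010,.022,(.38,.55,.25,.36)))
print('rig',rect(P,.005,.06,(.4,.75,.03,.22)))
print('plate',rect(P,.0375,.05,(.4,.75,.03,.22)))
print('plate+ch',rect(P,.028,.05,(.4,.75,.03,.22)))
print('rigN',rect(P,.005,.06,(.4,.75,-.2,-.0)))
print('scr2',rect(P,.042,.06,(.3,.5,-.27,-.15)))
print('mug',rect(P,.07,.1,(.65,.9,-.15,.1)), 'bottle',rect(P,.05,.2,(.5,.8,.25,.5)),'tin',rect(P,.03,.07,(.5,.8,-.6,-.25)))
hsv=cv2.cvtColor(b['img'],cv2.COLOR_RGB2HSV)
bed=(P[...,2]>.005)&(P[...,2]<.024)&(P[...,0]>.44)&(P[...,0]<.58)&(P[...,1]>.06)&(P[...,1]<.18)&(hsv[...,2]<150)
n,l,s,_=cv2.connectedComponentsWithStats(bed.astype(np.uint8))
for k in range(1,n):
    if s[k,4]>8: print(s[k],P[l==k].mean(0).round(4))
E
```

```text
scr (array([ 466.7, -305.1]), array([20.5, 90. ]), 79.3, 485, array([ 0.4663, -0.3036,  0.0488], dtype=float32), [[420.6000061035156, -306.79998779296875], [509.0, -323.6000061035156], [512.7999877929688, -303.3999938964844], [424.3999938964844, -286.70001220703125]])
grip (array([429.5, 307.5]), array([28.1, 26.4]), 0.0, 215, array([0.429 , 0.3067, 0.051 ], dtype=float32), [[415.3999938964844, 320.70001220703125], [415.3999938964844, 294.29998779296875], [443.5, 294.29998779296875], [443.5, 320.70001220703125]])
spacer (array([460.5, 308.5]), array([90.2, 32. ]), 0.0, 776, array([0.4581, 0.3061, 0.0259], dtype=float32), [[415.3999938964844, 324.5], [415.3999938964844, 292.5], [505.6000061035156, 292.5], [505.6000061035156, 324.5]])
tongue (array([474.1, 308.5]), array([32. , 63.1]), 90.0, 471, array([0.4751, 0.308 , 0.0155], dtype=float32), [[442.5, 292.5], [505.6000061035156, 292.5], [505.6000061035156, 324.5], [442.5, 324.5]])
rig (array([550.2, 120.6]), array([204.6,  91.8]), 8.9, 4207, array([0.5455, 0.1189, 0.021 ], dtype=float32), [[442.0, 150.10000610351562], [456.20001220703
[... 1460 characters left out ...]
.4]), array([60.1, 69. ]), 53.4, 1452, array([0.6562, 0.3588, 0.1181], dtype=float32), [[616.5999755859375, 362.8999938964844], [671.9000244140625, 321.70001220703125], [707.7999877929688, 369.8999938964844], [652.4000244140625, 411.1000061035156]]) tin (array([ 656.5, -392.6]), array([101.6, 161.8]), 7.2, 1009, array([ 0.6586, -0.3964,  0.0426], dtype=float32), [[596.0, -318.70001220703125], [616.2999877929688, -479.20001220703125], [717.0999755859375, -466.3999938964844], [696.7000122070312, -305.8999938964844]])
[258 204  30   7  80] [0.5693 0.1189 0.0106]
[274 227   7   5  28] [0.5238 0.1113 0.0145]
[267 238   7   5  23] [0.4998 0.1255 0.018 ]
[264 252   7   7  31] [0.4703 0.1327 0.0156]
```

```bash
cat >> h.py <<'E'
RIG=np.array([.5495,.1205]);RY=9.0
def rigw(x,y):
    a=np.radians(RY);return RIG+[x*np.cos(a)-y*np.sin(a),x*np.sin(a)+y*np.cos(a)]
def go(x,y,z,yaw):
    s=r.get_state();p=s['tcp_pos'];w=s['eef_rot'][2]
    R=Rm(s['eef_rot']);d=R.T@(np.array([x,y,z])-p)*1000
    t=-(yaw-w);t=(t+180)%360-180
    print('t',s['time_s'],'tcp',p.round(4),s['eef_rot'].round(2),'F',s['contact_force'].round(1),'w',round(s['gripper_width'],4))
    print('shift mm (before twist)',d.round(1),'twist',round(t,1))
def Rm(e):
    a,b,c=np.radians(e)
    from scipy.spatial.transform import Rotation as Ro
    return Ro.from_euler('xyz',[a,b,c]).as_matrix()
E
python3 -c "
from h import *
go(.4667,-.3051,.16,-190.8)"
```

```text
t 0.1 tcp [ 0.2718 -0.6174  0.2257] [ 1.7991e+02 -1.0000e-02 -1.5624e+02] F [-0.   0.7  0.2] w 0.0876
shift mm (before twist) [-304.2  207.2   66. ] twist 34.6
```

Call:
{"api": "step_arm", "payload": {"commands": [[[-15,10,3],0],[[-34,23,6],0],[[-34,23,6],0],[[-34,23,6],0],[[-34,23,6],0],[[-34,23,6],0],[[-34,23,6],0],[[-34,23,6],0],[[-34,23,6],0],[[-17,13,5],0],[[0,0,3],8],[[0,0,3],9],[[0,0,3],9],[[0,0,1],8.6],[[0,0,0],0]], "gripper": 0}}

```text
time_s: 1.98
tcp_pos: [0.4665, -0.305, 0.1603]
eef_rot: [180.0, -0.0, 169.2]
contact_force: [0.3, -0.6, 0.5]
gripper_width: 0.0874
```

Run:
```python
from h import *
s=r.get_state();c=cap('wrist','w1')
T=np.eye(4);T[:3,:3]=Rm(s['eef_rot']);T[:3,3]=s['tcp_pos'];T=T@c['T_tool_cam']
P=cloud(c,T);print(s['tcp_pos'],s['eef_rot'])
P=np.stack([cv2.medianBlur(P[...,i].astype(np.float32),3) for i in range(3)],-1)
print(rect(P,.04,.06,(.36,.58,-.38,-.23)))
```

```text
[ 0.46653711 -0.30504832  0.16028648] [ 1.79985699e+02 -2.76135397e-02  1.69244100e+02]
(array([ 466.1, -305.5]), array([19.8, 89.1]), 78.5, 3165, array([ 0.4635, -0.305 ,  0.0497], dtype=float32), [[420.3999938964844, -306.3999938964844], [507.70001220703125, -324.1000061035156], [511.70001220703125, -304.6000061035156], [424.3999938964844, -287.0]])
```

View pics/w1.png

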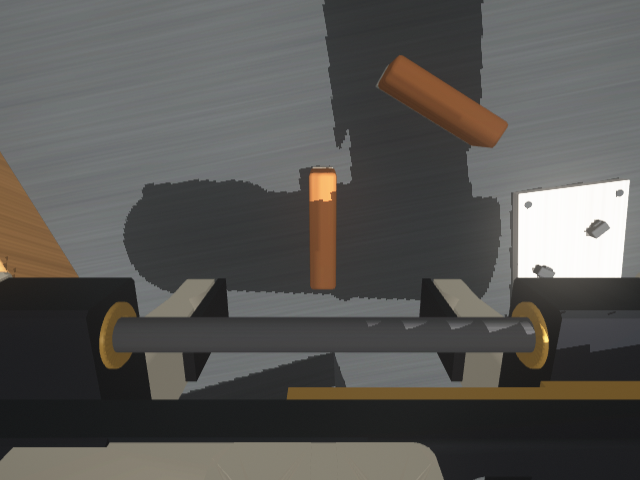

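In the wrist view the scraper at (322,228) is centred between the fingers and aligned with them. The fit gives 89x20 mm with its top at 50 mm. I'll descend to TCP z = 0.020 and grip.

Call:
{"api": "step_arm", "payload": {"commands": [[[0,0,15],0],[[0,0,28],0],[[0,0,28],0],[[0,0,28],0],[[0,0,22],0],[[0,0,13],0],[[0,0,6],0],[[0,0,0],0]]}}

```text
time_s: 3.02
tcp_pos: [0.4668, -0.3058, 0.0205]
eef_rot: [-180.0, -0.0, 169.2]
contact_force: [-0.5, -0.1, 0.1]
gripper_width: 0.0876
```

Call:
{"api": "step_arm", "payload": {"commands": [[[0,0,0],0],[[0,0,0],0],[[0,0,0],0],[[0,0,0],0],[[0,0,0],0],[[0,0,0],0],[[0,0,0],0],[[0,0,0],0]], "gripper": 1, "grip_force": 30}}

```text
time_s: 4.03
tcp_pos: [0.4668, -0.3058, 0.0205]
eef_rot: [-180.0, -0.0, 169.2]
contact_force: [0.1, -0.1, -0.6]
gripper_width: 0.0199
```

Call:
{"api": "step_arm", "payload": {"commands": [[[0,0,-10],0],[[0,0,-25],0],[[0,0,-30],0],[[0,0,-15],0],[[0,0,0],0]]}}

```text
time_s: 4.65
tcp_pos: [0.4675, -0.3059, 0.1017]
eef_rot: [-180.0, 0.1, 169.2]
contact_force: [-0.9, -0.7, -1.6]
gripper_width: 0.0201
```

```bash
python3 -c "
from h import *
x,y=rigw(-.048,-.034);print(x,y)
go(x,y,.1,-171)
cap('wrist','w2');c=cap('scene');crop(c,'s2',140,140,420,350)"
```

```text
0.5074097314628012 0.07940974209783422
t 4.65 tcp [ 0.4675 -0.3059  0.1017] [-1.8000e+02  1.4000e-01  1.6916e+02] F [-0.9 -0.7 -1.6] w 0.0201
shift mm (before twist) [ 33.2 386.    1.6] twist -19.8
```

View pics/s2.png

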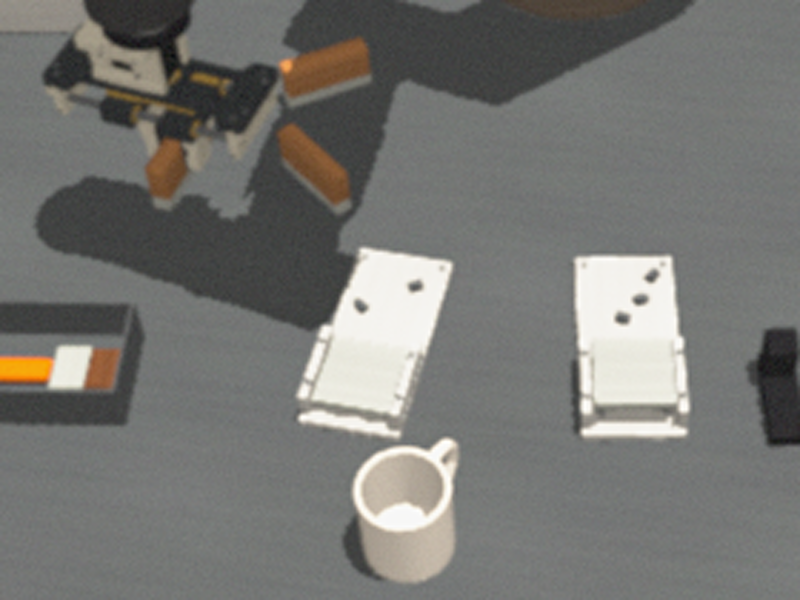

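The scraper is in the gripper and lifted. I'll carry it to the wide rig's right edge.

Call:
{"api": "step_arm", "payload": {"commands": [[[1,15,0],0],[[3,35,0],0],[[4,42,0],0],[[4,42,0],0],[[4,42,0],0],[[4,42,0],0],[[4,42,0],0],[[4,42,0],0],[[3,38,0],0],[[2,30,0],0],[[0,16,0],0],[[0,0,5],-7],[[0,0,5],-7],[[0,0,5],-5.8],[[0,0,0],0]]}}

```text
time_s: 6.62
tcp_pos: [0.5062, 0.0792, 0.0847]
eef_rot: [-180.0, -0.1, -171.1]
contact_force: [-0.2, -0.8, -1.2]
gripper_width: 0.0199
```

Run:
```python
from h import *
x,y=rigw(-.048,-.034);go(x,y,.0315,-171)
s=r.get_state();c=cap('wrist','w3')
T=np.eye(4);T[:3,:3]=Rm(s['eef_rot']);T[:3,3]=s['tcp_pos'];T=T@c['T_tool_cam']
P=cloud(c,T)
P=np.stack([cv2.medianBlur(P[...,i].astype(np.float32),3) for i in range(3)],-1)
print(np.nanpercentile(P[...,0],[5,95]),np.percentile(P[...,1],[5,95]))
b=cap('top');crop(b,'t3',200,140,340,300)
```

```text
t 6.625 tcp [0.5062 0.0792 0.0847] [-1.7997e+02 -1.0000e-01 -1.7109e+02] F [-0.2 -0.8 -1.2] w 0.0199
shift mm (before twist) [-1.3  0.1 53.2] twist -0.1
[0.37269148 0.53809986] [-0.09569716  0.24049808]
```

View pics/w3.png

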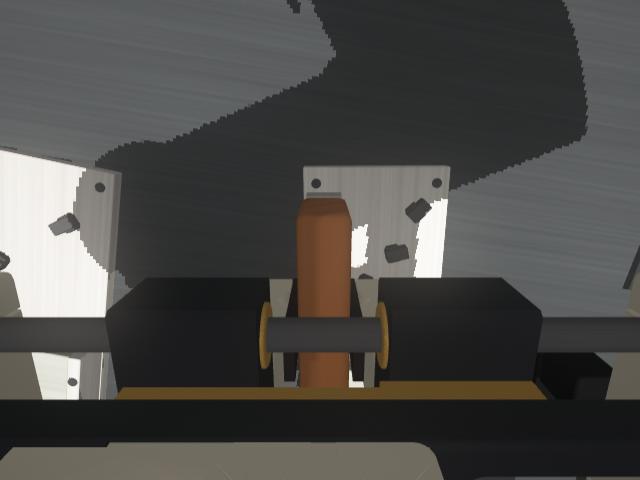

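View pics/t3.png

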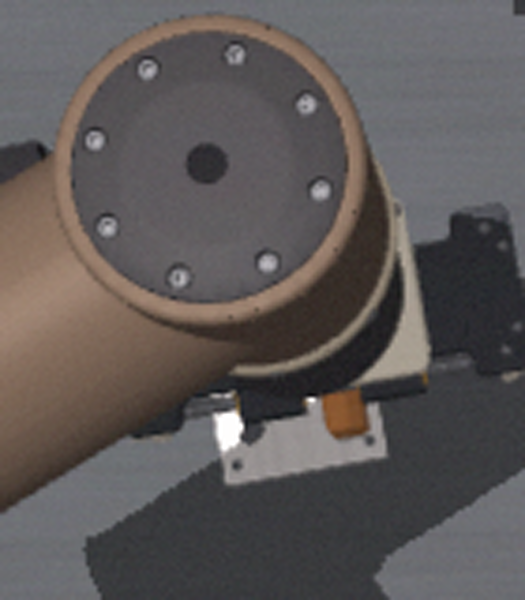

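In the wrist view the bed edges run parallel to the scraper, and the chips at (418,210), (396,252) and (365,278) lie on its sweep side. I'll lower it, then sweep along tool +y.

Call:
{"api": "step_arm", "payload": {"commands": [[[0,0,12],0],[[0,0,18],0],[[0,0,12],0],[[0,0,6],0],[[0,0,3],0],[[0,0,2],0],[[0,0,0],0]]}}

```text
time_s: 7.6
tcp_pos: [0.5071, 0.0796, 0.0327]
eef_rot: [180.0, 0.0, -171.0]
contact_force: [0.2, 0.8, -2.4]
gripper_width: 0.0197
```

```bash
python3 -c "
from h import *
x,y=rigw(-.048,.064);go(x,y,.0315,-171)"
```

```text
t 7.6 tcp [0.5071 0.0796 0.0327] [ 1.7999e+02  2.0000e-02 -1.7104e+02] F [ 0.2  0.8 -2.4] w 0.0197
shift mm (before twist) [-0.2 97.8  1.3] twist -0.0
```

Call:
{"api": "step_arm", "payload": {"commands": [[[0,2,1],0],[[0,6,0],0],[[0,8,0],0],[[0,8,0],0],[[0,8,0],0],[[0,8,0],0],[[0,8,0],0],[[0,8,0],0],[[0,8,0],0],[[0,8,0],0],[[0,8,0],0],[[0,8,0],0],[[0,8,0],0],[[0,4,0],0],[[0,0,0],0]]}}

```text
time_s: 9.48
tcp_pos: [0.4913, 0.1786, 0.0315]
eef_rot: [180.0, -0.0, -171.0]
contact_force: [-0.2, -0.7, -1.0]
gripper_width: 0.0195
```

Run:
```python
from h import *
go(.43,-.02,.0315,-180)
cap('wrist','w4');c=cap('scene');crop(c,'s4',220,140,500,350)
```

```text
t 9.475 tcp [0.4913 0.1786 0.0315] [ 180.     -0.   -171.01] F [-0.2 -0.7 -1. ] w 0.0195
shift mm (before twist) [  91.6 -186.6   -0. ] twist 9.0
```

View pics/w4.png

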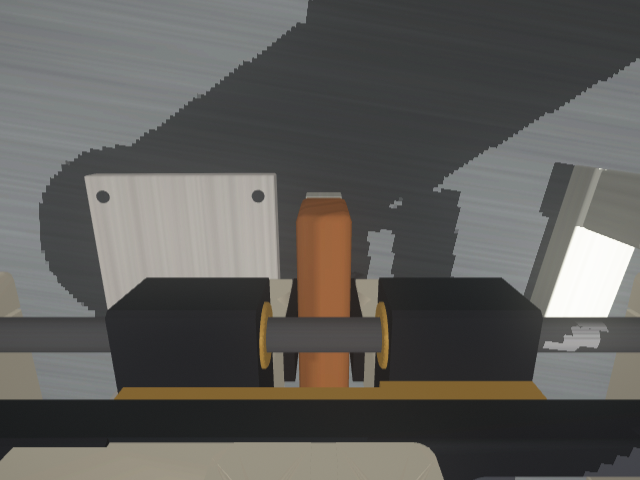

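View pics/s4.png

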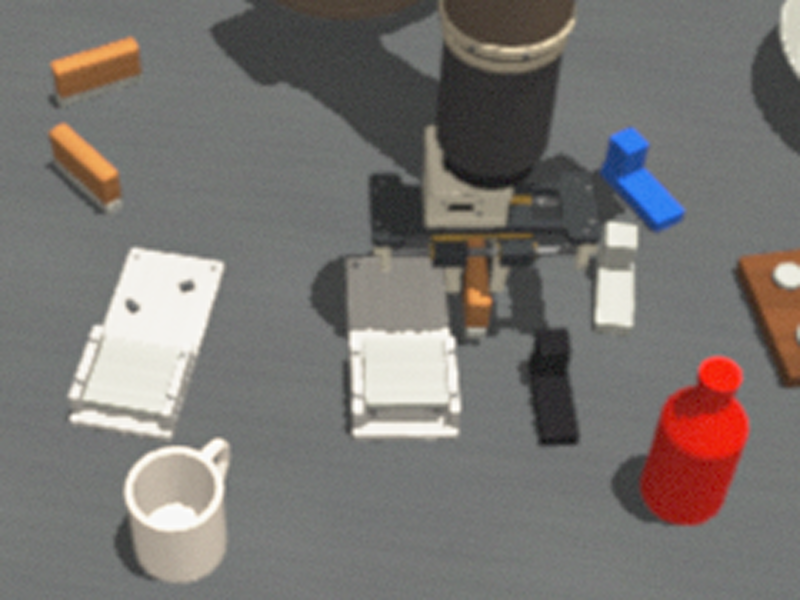

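The bed looks clear. I'll lift straight up with the scraper still held, so I can see where the chips landed.

Call:
{"api": "step_arm", "payload": {"commands": [[[0,0,-12],0],[[0,0,-25],0],[[0,0,-20],0],[[10,-25,-5],0],[[18,-35,0],0],[[18,-40,0],0],[[18,-40,0],0],[[16,-30,0],0],[[11,-17,0],9],[[0,0,0],0]]}}

```text
time_s: 10.82
tcp_pos: [0.4292, -0.0223, 0.0937]
eef_rot: [180.0, -0.0, 179.8]
contact_force: [0.0, -0.3, -1.3]
gripper_width: 0.0197
```

Run:
```python
from h import *
go(.43,-.02,.022,-180)
b=cap('top');crop(b,'t5',150,150,350,300);cap('wrist','w5');c=cap('scene');crop(c,'s5',320,200,480,320)
P=cloud(b)
P=np.stack([cv2.medianBlur(P[...,i].astype(np.float32),3) for i in range(3)],-1)
np.save('/tmp/P5.npy',P)
```

```text
t 10.825 tcp [ 0.4292 -0.0223  0.0937] [ 1.7999e+02 -2.0000e-02  1.7980e+02] F [ 0.  -0.3 -1.3] w 0.0197
shift mm (before twist) [-0.8  2.3 71.7] twist -0.2
```

View pics/t5.png

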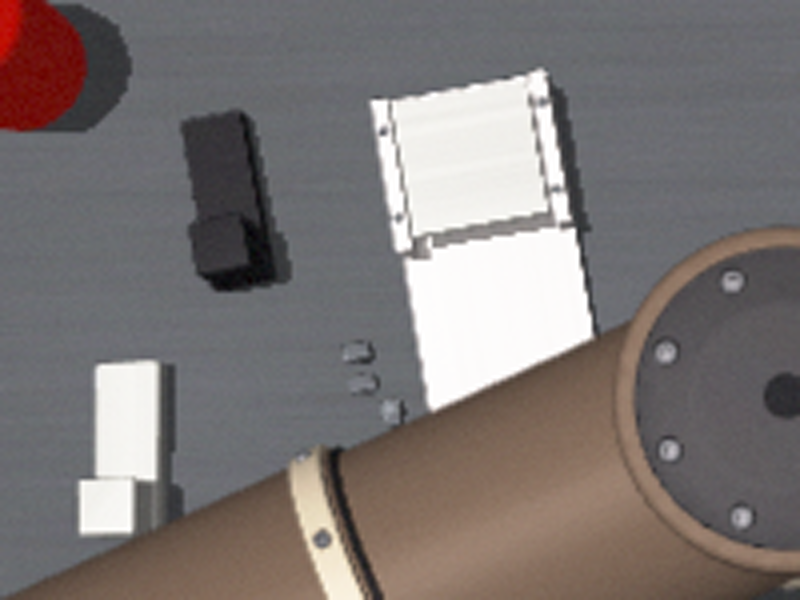

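View pics/s5.png

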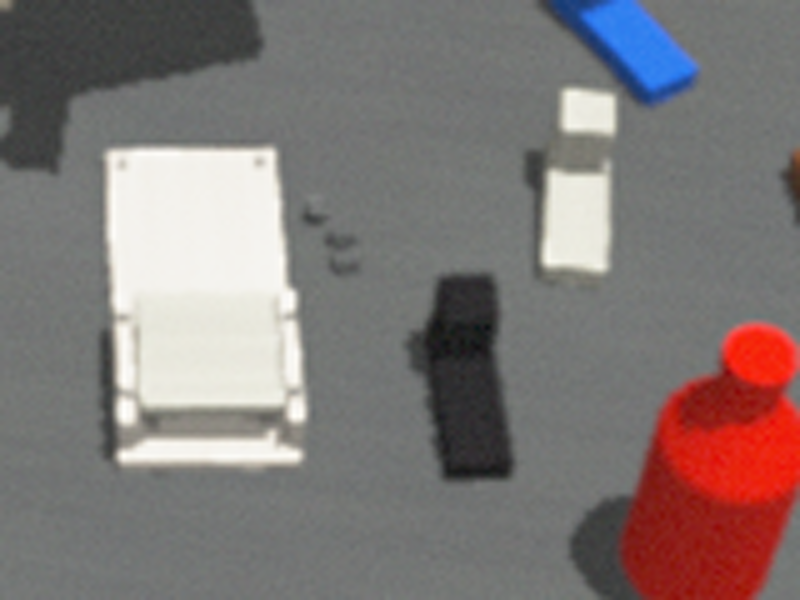

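View pics/w5.png

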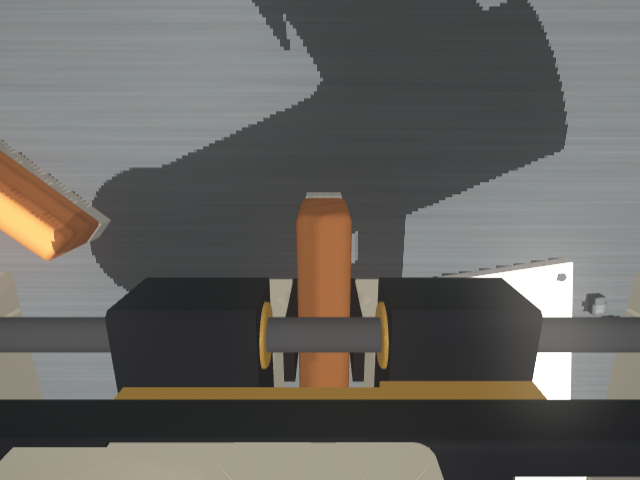

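All three chips lie on the bench beside the bed, at scene-crop (316,212), (341,240) and (345,266). I'll set the scraper down here.

Call:
{"api": "step_arm", "payload": {"commands": [[[0,0,12],0],[[0,0,22],0],[[0,0,20],0],[[0,0,10],0],[[0,0,5],0],[[0,0,3],0],[[0,0,1],0],[[0,0,0],0]]}}

```text
time_s: 11.98
tcp_pos: [0.4308, -0.0205, 0.0209]
eef_rot: [180.0, 0.0, 180.0]
contact_force: [-0.5, 0.4, -1.0]
gripper_width: 0.0199
```

Call:
{"api": "step_arm", "payload": {"commands": [[[0,0,0],0],[[0,0,0],0],[[0,0,0],0],[[0,0,0],0],[[0,0,-10],0],[[0,0,-25],0],[[0,0,-30],0],[[0,0,-30],0],[[0,0,-15],0],[[0,0,0],0]], "gripper": 0.45}}

```text
time_s: 13.22
tcp_pos: [0.4314, -0.0203, 0.1322]
eef_rot: [179.9, 0.2, 180.0]
contact_force: [0.5, 0.3, -1.0]
gripper_width: 0.0483
```

Run:
```python
from h import *
go(.4295,.3080,.14,-180)
cap('wrist','w6')
```

```text
t 13.225 tcp [ 0.4314 -0.0203  0.1322] [179.93   0.18 179.97] F [ 0.5  0.3 -1. ] w 0.0483
shift mm (before twist) [  2.1 328.3  -7.4] twist -0.0
```

View pics/w6.png

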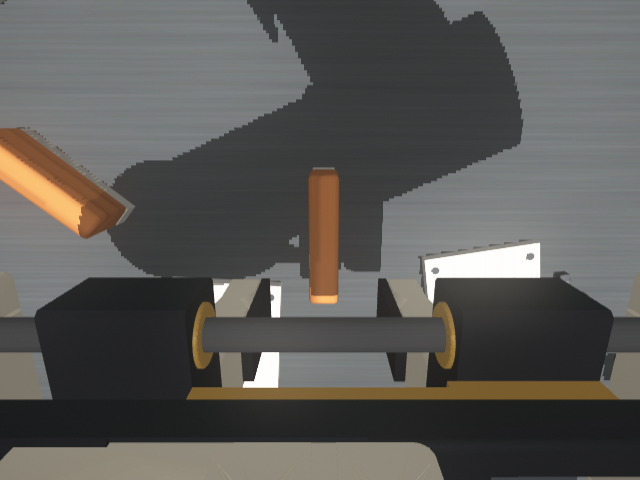

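The scraper stands upright on the bench at (323,237). Next I'll go over the spacer's grip.

Call:
{"api": "step_arm", "payload": {"commands": [[[0,14,-2],0],[[0,32,-3],0],[[0,40,-2],0],[[0,42,0],0],[[0,42,0],0],[[0,42,0],0],[[0,40,0],0],[[1,36,0],0],[[1,26,0],0],[[0,14,0],0],[[0,0,0],0]]}}

```text
time_s: 14.65
tcp_pos: [0.4286, 0.3077, 0.1371]
eef_rot: [-180.0, -0.0, -180.0]
contact_force: [-0.0, -0.3, 0.4]
gripper_width: 0.0485
```

Run:
```python
from h import *
go(.4295,.3080,.03,-180)
s=r.get_state();c=cap('wrist','w7')
T=np.eye(4);T[:3,:3]=Rm(s['eef_rot']);T[:3,3]=s['tcp_pos'];T=T@c['T_tool_cam']
P=cloud(c,T)
P=np.stack([cv2.medianBlur(P[...,i].astype(np.float32),3) for i in range(3)],-1)
print(rect(P,.045,.06,(.38,.5,.26,.36)));print(rect(P,.01,.06,(.38,.55,.26,.36)))
```

```text
t 14.65 tcp [0.4286 0.3077 0.1371] [-1.7995e+02 -3.0000e-02 -1.8000e+02] F [-0.  -0.3  0.4] w 0.0485
shift mm (before twist) [ -1.    0.4 107.1] twist 0.0
(array([429.2, 307.8]), array([27.6, 28. ]), 89.3, 1711, array([0.4282, 0.3076, 0.0517], dtype=float32), [[415.0, 294.1000061035156], [443.1000061035156, 293.79998779296875], [443.3999938964844, 321.3999938964844], [415.3999938964844, 321.70001220703125]])
(array([458.4, 307.7]), array([86.6, 32. ]), 0.0, 4308, array([0.4517, 0.3078, 0.0313], dtype=float32), [[415.1000061035156, 323.70001220703125], [415.20001220703125, 291.70001220703125], [501.79998779296875, 291.70001220703125], [501.70001220703125, 323.70001220703125]])
```

View pics/w7.png

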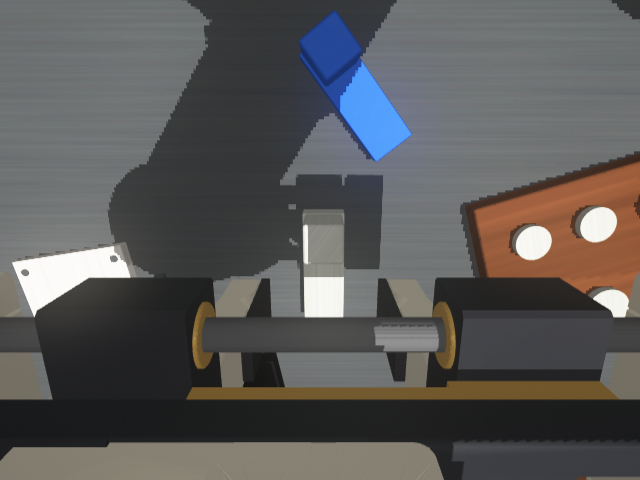

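The grey spacer's grip is at (323,237), centred between the fingers with yaw about 0. I'll descend and grip it.

Call:
{"api": "step_arm", "payload": {"commands": [[[-0.5,0,15],0],[[0,0,28],0],[[0,0,28],0],[[0,0,20],0],[[0,0,11],0],[[0,0,5],0],[[0,0,0],0]]}}

```text
time_s: 15.58
tcp_pos: [0.4294, 0.3073, 0.0306]
eef_rot: [180.0, 0.0, 180.0]
contact_force: [-0.1, 0.0, 1.0]
gripper_width: 0.0483
```

Call:
{"api": "step_arm", "payload": {"commands": [[[0,0,0],0],[[0,0,0],0],[[0,0,0],0],[[0,0,0],0],[[0,0,0],0],[[0,0,0],0]], "gripper": 1, "grip_force": 55}}

```text
time_s: 16.32
tcp_pos: [0.4294, 0.3077, 0.031]
eef_rot: [180.0, 0.0, 180.0]
contact_force: [-2.2, -0.4, 6.0]
gripper_width: 0.0273
```

Call:
{"api": "step_arm", "payload": {"commands": [[[0,0,-6],0],[[0,0,-18],0],[[0,0,-25],0],[[0,0,-20],0],[[0,0,0],0]]}}

```text
time_s: 16.95
tcp_pos: [0.4298, 0.3081, 0.1009]
eef_rot: [179.9, 0.1, 180.0]
contact_force: [0.2, -0.4, -3.1]
gripper_width: 0.0275
```

Run:
```python
from h import *
x,y=rigw(-.080,0)
go(x,y,.1,-171)
s=r.get_state();c=cap('wrist','w8')
c=cap('scene');crop(c,'s8',320,150,520,300)
```

```text
t 16.95 tcp [0.4298 0.3081 0.1009] [1.7987e+02 9.0000e-02 1.7997e+02] F [ 0.2 -0.4 -3.1] w 0.0275
shift mm (before twist) [ -40.8 -200.1    0.5] twist -9.0
```

View pics/s8.png

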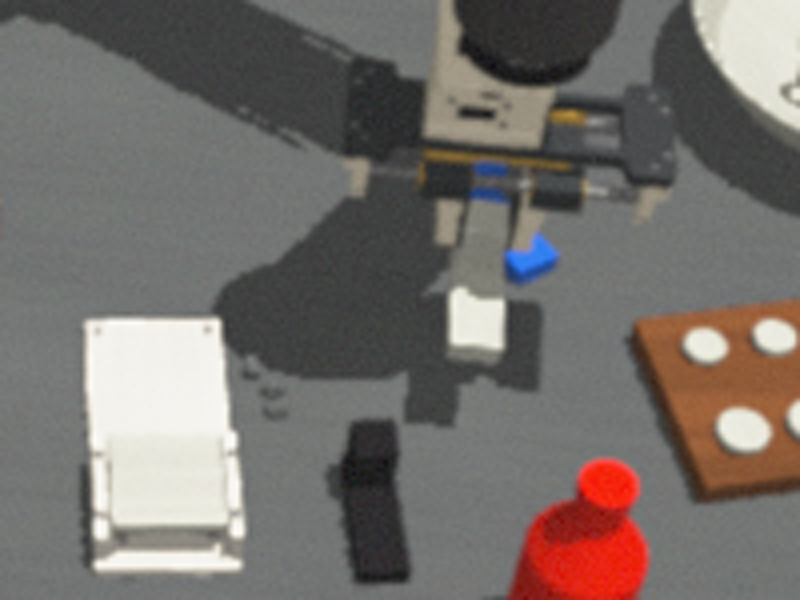

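The spacer is held level. I'll carry it over the feed end of the bed.

Call:
{"api": "step_arm", "payload": {"commands": [[[-3,-12,0],0],[[-6,-26,0],0],[[-7,-34,0],0],[[-7,-36,0],0],[[-7,-36,0],0],[[-6,-30,0],0],[[-4,-18,0],0],[[-1,-8,0],0],[[0,0,5],-4],[[0,0,5],-5],[[0,0,0],0]]}}

```text
time_s: 18.42
tcp_pos: [0.4699, 0.1076, 0.0891]
eef_rot: [-180.0, -0.0, -171.0]
contact_force: [-0.1, 0.3, -1.7]
gripper_width: 0.0274
```

Run:
```python
from h import *
x,y=rigw(-.080,0)
go(x,y,.041,-171)
s=r.get_state();c=cap('wrist','w9')
T=np.eye(4);T[:3,:3]=Rm(s['eef_rot']);T[:3,3]=s['tcp_pos'];T=T@c['T_tool_cam']
P=cloud(c,T)
# bed edges near front: rig coords
a=np.radians(RY);dx=P[...,0]-RIG[0];dy=P[...,1]-RIG[1]
X=dx*np.cos(a)+dy*np.sin(a);Y=-dx*np.sin(a)+dy*np.cos(a)
m=(P[...,2]>.006)&(P[...,2]<.013)&(abs(Y)<.06)&(X<0)&(X>-.12)
print(m.sum())
for lo in np.arange(-.105,-.0,.01):
    k=m&(X>lo)&(X<lo+.01)
    if k.sum()>20: print(round(lo,3),np.percentile(Y[k],[1,99]).round(4),k.sum(),X[k].min().round(4))
```

```text
t 18.425 tcp [0.4699 0.1076 0.0891] [-1.7998e+02 -5.0000e-02 -1.7104e+02] F [-0.1  0.3 -1.7] w 0.0274
shift mm (before twist) [-0.7  0.3 48.1] twist -0.0
6977
-0.105 [-0.0453  0.0422] 1523 -0.1019
-0.095 [-0.0455  0.0424] 2076 -0.095
-0.085 [-0.0456  0.0423] 1632 -0.085
-0.075 [-0.0459  0.0433] 999 -0.075
-0.065 [-0.0459  0.0594] 721 -0.065
-0.005 [-0.0254  0.0252] 26 -0.0025
```

View pics/w9.png

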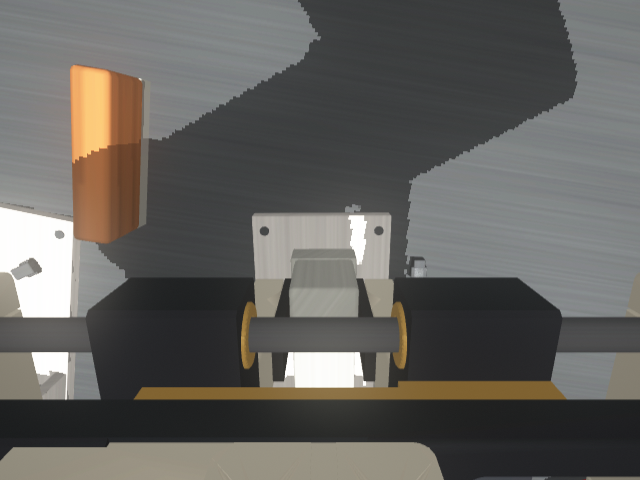

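The bed is straight in the wrist view. Its edges measure -45.5 and +42.3 mm in my rig frame, so the midline is about 1.5 mm to the right of my estimate. I'll correct for that and lower.

Call:
{"api": "step_arm", "payload": {"commands": [[[0,-1.5,10],0],[[0,0,16],0],[[0,0,11],0],[[0,0,5],0],[[0,0,3],0],[[0,0,1.5],0],[[0,0,1],0],[[0,0,0],0]]}}

```text
time_s: 19.48
tcp_pos: [0.4705, 0.106, 0.0422]
eef_rot: [180.0, 0.0, -171.0]
contact_force: [-0.2, -0.1, -2.1]
gripper_width: 0.0271
```

Run:
```python
from h import *
x,y=rigw(.0045,-.0015)
go(x,y,.041,-171)
c=cap('scene');crop(c,'s10',320,180,440,300)
```

```text
t 19.475 tcp [0.4705 0.106  0.0422] [ 1.7999e+02  2.0000e-02 -1.7104e+02] F [-0.2 -0.1 -2.1] w 0.0271
shift mm (before twist) [-84.8   0.5   1.3] twist -0.0
```

View pics/s10.png

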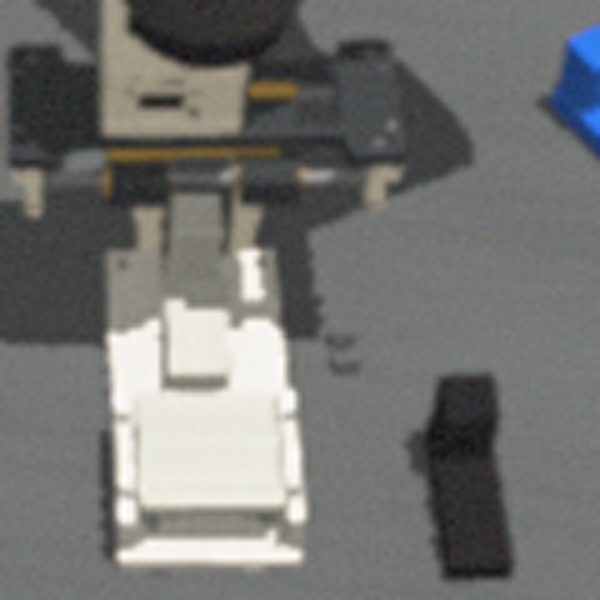

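The spacer is lined up with the gap, about 1 mm above the bed. I'll slide it in.

Call:
{"api": "step_arm", "payload": {"commands": [[[-3,0,0.5],0],[[-7,0,0],0],[[-8,0,0],0],[[-8,0,0],0],[[-8,0,0],0],[[-8,0,0],0],[[-8,0,0],0],[[-8,0,0],0],[[-8,0,0],0],[[-6,0,0],0],[[-4,0,0],0],[[0,0,0],0]]}}

```text
time_s: 21.02
tcp_pos: [0.5457, 0.1178, 0.0415]
eef_rot: [-180.0, -0.0, -171.0]
contact_force: [-0.3, -0.2, -1.9]
gripper_width: 0.0278
```

Run:
```python
from h import *
x,y=rigw(.0045,-.0015)
go(x,y,.041,-171)
c=cap('wrist','w11')
c=cap('scene');crop(c,'s11',320,180,440,300)
```

```text
t 21.025 tcp [0.5457 0.1178 0.0415] [-180.     -0.   -171.04] F [-0.3 -0.2 -1.9] w 0.0278
shift mm (before twist) [-8.7  0.6  0.5] twist -0.0
```

View pics/s11.png

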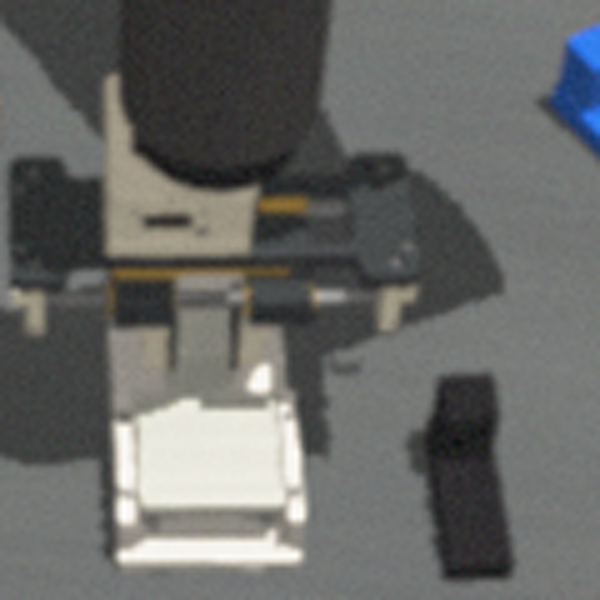

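Call:
{"api": "step_arm", "payload": {"commands": [[[-3,0,0.3],0],[[-3,0,0],0],[[-1,0,0],0],[[0,0,0],0]]}}

```text
time_s: 21.62
tcp_pos: [0.5525, 0.1189, 0.0412]
eef_rot: [180.0, -0.0, -171.0]
contact_force: [-0.2, -0.1, -1.8]
gripper_width: 0.0277
```

Call:
{"api": "step_arm", "payload": {"commands": [[[-1,0,0],0],[[0,0,0],0]]}}

```text
time_s: 21.88
tcp_pos: [0.5534, 0.119, 0.0413]
eef_rot: [180.0, 0.0, -171.0]
contact_force: [-0.3, 0.6, -2.6]
gripper_width: 0.0274
```

Call:
{"api": "step_arm", "payload": {"commands": [[[-0.7,0,0.3],0],[[0,0,0],0]]}}

```text
time_s: 22.12
tcp_pos: [0.554, 0.1191, 0.0411]
eef_rot: [-180.0, -0.0, -171.0]
contact_force: [-1.4, -0.4, 0.8]
gripper_width: 0.0276
```

The spacer is seated on the bed and almost at the plate's edge. I'll release, lift and look.

Call:
{"api": "step_arm", "payload": {"commands": [[[0,0,0],0],[[0,0,0],0],[[0,0,0],0],[[0,0,0],0],[[0,0,-10],0],[[0,0,-20],0],[[0,0,-25],0],[[0,0,-10],0],[[0,0,0],0]], "gripper": 0.5}}

```text
time_s: 23.25
tcp_pos: [0.5544, 0.1194, 0.1067]
eef_rot: [180.0, 0.1, -171.0]
contact_force: [0.7, -0.3, -0.3]
gripper_width: 0.044
```

Run:
```python
from h import *
x,y=rigw(.055,-.0015)
go(x,y,.1,-171)
s=r.get_state();c=cap('wrist','w12')
T=np.eye(4);T[:3,:3]=Rm(s['eef_rot']);T[:3,3]=s['tcp_pos'];T=T@c['T_tool_cam']
P=cloud(c,T)
P=np.stack([cv2.medianBlur(P[...,i].astype(np.float32),3) for i in range(3)],-1)
print(rect(P,.055,.07,(.5,.6,.07,.17)))
c=cap('scene');crop(c,'s12',320,180,440,300)
```

```text
t 23.25 tcp [0.5544 0.1194 0.1067] [ 1.7996e+02  9.0000e-02 -1.7104e+02] F [ 0.7 -0.3 -0.3] w 0.044
shift mm (before twist) [-50.3   0.4   6.8] twist -0.0
(array([553.6, 119.2]), array([27.7, 27.9]), 9.2, 2380, array([0.5525, 0.1191, 0.0616], dtype=float32), [[537.7000122070312, 130.8000030517578], [542.2000122070312, 103.19999694824219], [569.5999755859375, 107.5999984741211], [565.0999755859375, 135.1999969482422]])
```

View pics/s12.png

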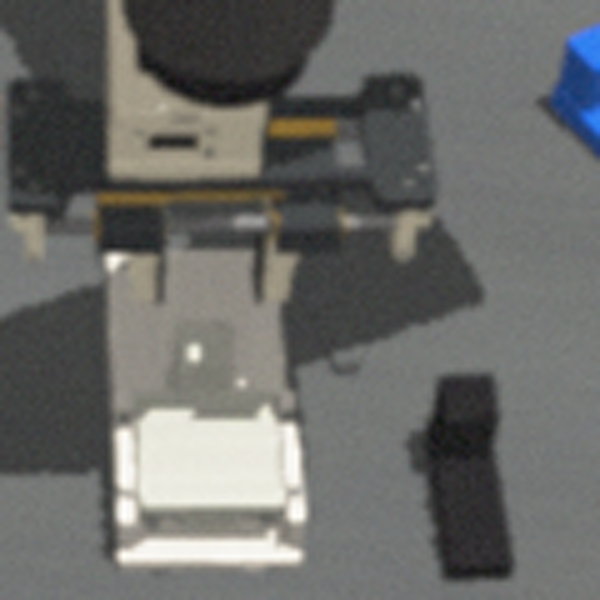

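View pics/w12.png

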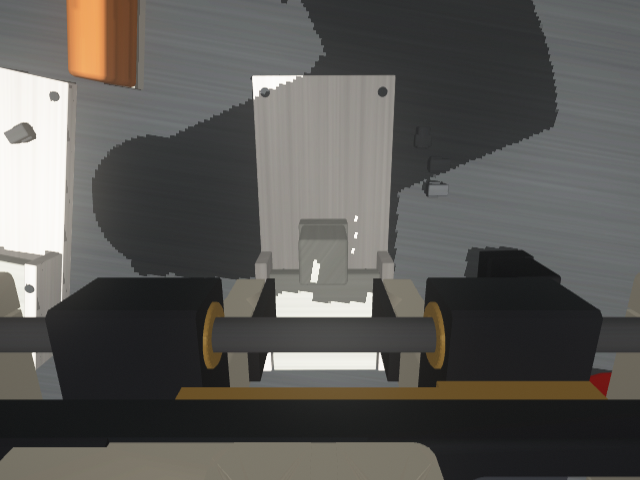

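The grip is at (0.5536, 0.1192), yaw 9.2°, top at 61.6 mm, so the spacer lies flat, straight and against the plate. The three chips are on the bench. Now I'll shut the fingers, move over the plate centre and descend.

Call:
{"api": "step_arm", "payload": {"commands": [[[-6,0,0],0],[[-14,0,0],0],[[-16,0,0],0],[[-10,0,0],0],[[-4,0,0],0],[[0,0,10],0],[[0,0,20],0],[[0,0,18],0],[[0,0,8],0],[[0,0,4],0],[[0,0,0],0]], "gripper": 1, "grip_force": 20}}

```text
time_s: 24.72
tcp_pos: [0.6036, 0.127, 0.046]
eef_rot: [-180.0, 0.0, -171.0]
contact_force: [-0.4, 0.7, 0.2]
gripper_width: 0.0002
```

Call:
{"api": "step_arm", "payload": {"commands": [[[0,0,3],0],[[0,0,2],0],[[0,0,1],0],[[0,0,0],0]]}}

```text
time_s: 25.22
tcp_pos: [0.6038, 0.1271, 0.0404]
eef_rot: [180.0, 0.0, -171.0]
contact_force: [-1.3, 0.4, 4.5]
gripper_width: 0.0006
```

Run:
```python
from h import *
x,y=rigw(.055,-.0015)
go(x,y,.036,-171)
c=cap('scene');crop(c,'s13',320,180,440,300)
```

```text
t 25.225 tcp [0.6038 0.1271 0.0404] [ 1.7999e+02  5.0000e-02 -1.7102e+02] F [-1.3  0.4  4.5] w 0.0006
shift mm (before twist) [-0.3  0.5  4.4] twist -0.0
```

View pics/s13.png

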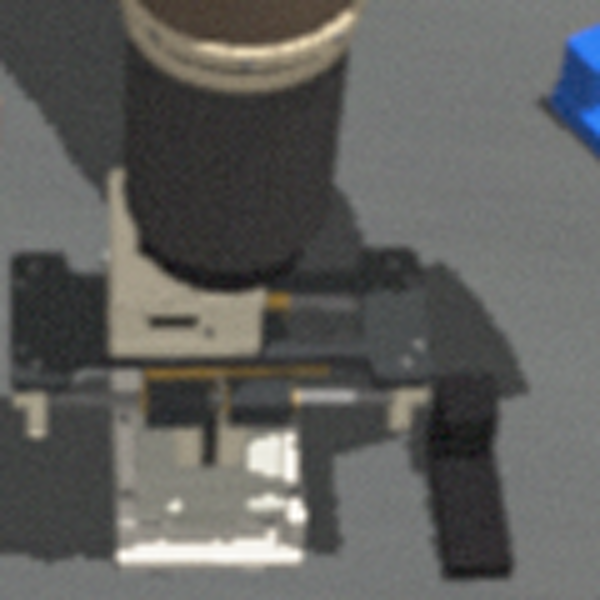

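The fingertips are on the plate at 4.5 N, which is the spring. I'll keep pressing in small steps.

Call:
{"api": "step_arm", "payload": {"commands": [[[0,0,1.5],0],[[0,0,1.5],0],[[0,0,0],0],[[0,0,0],0]]}}

```text
time_s: 25.78
tcp_pos: [0.6038, 0.1271, 0.0375]
eef_rot: [180.0, 0.0, -171.0]
contact_force: [-0.8, 0.4, 6.1]
gripper_width: 0.0005
```

Call:
{"api": "step_arm", "payload": {"commands": [[[0,0,1],0],[[0,0,0],0],[[0,0,0],0]]}}

```text
time_s: 26.15
tcp_pos: [0.6038, 0.1271, 0.0366]
eef_rot: [180.0, 0.1, -171.0]
contact_force: [-2.9, 0.3, 6.6]
gripper_width: 0.0003
```

Call:
{"api": "step_arm", "payload": {"commands": [[[0,0,0.8],0],[[0,0,0],0],[[0,0,0],0]]}}

```text
time_s: 26.52
tcp_pos: [0.6038, 0.1271, 0.0363]
eef_rot: [180.0, 0.1, -171.0]
contact_force: [-3.6, -0.1, 10.6]
gripper_width: 0.0002
```

The force now rises faster than the spring alone would, so the plate has met the spacer. I'll press a little firmer.

Call:
{"api": "step_arm", "payload": {"commands": [[[0,0,0.6],0],[[0,0,0],0],[[0,0,0],0]]}}

```text
time_s: 26.9
tcp_pos: [0.6038, 0.1271, 0.0363]
eef_rot: [180.0, 0.1, -171.0]
contact_force: [-5.1, 0.6, 15.5]
gripper_width: 0.0003
```

Call:
{"api": "step_arm", "payload": {"commands": [[[0,0,0.4],0],[[0,0,0],0],[[0,0,0],0],[[0,0,0],0]]}}

```text
time_s: 27.4
tcp_pos: [0.6038, 0.1271, 0.0362]
eef_rot: [180.0, 0.1, -171.0]
contact_force: [-6.6, 0.5, 18.7]
gripper_width: 0.0008
```

Run:
```python
from h import *
c=cap('wrist','w14');s=r.get_state()
T=np.eye(4);T[:3,:3]=Rm(s['eef_rot']);T[:3,3]=s['tcp_pos'];T=T@c['T_tool_cam']
P=cloud(c,T)
try: print(rect(P,.055,.07,(.5,.6,.07,.17)))
except Exception as e: print(e)
go(.6,.127,.036,-171)
c=cap('scene');crop(c,'s14',220,140,460,320)
```

```text
(array([554. , 119.2]), array([28.1, 28.1]), 9.0, 6111, array([0.5532, 0.1191, 0.0619]), [[537.9000244140625, 130.89999389648438], [542.2999877929688, 103.0999984741211], [570.0, 107.5], [565.5999755859375, 135.3000030517578]])
t 27.45 tcp [0.6039 0.1271 0.0363] [ 1.8000e+02  9.0000e-02 -1.7099e+02] F [-6.3  0.8 18.6] w 0.0006
shift mm (before twist) [3.8 0.5 0.2] twist 0.0
```

View pics/w14.png

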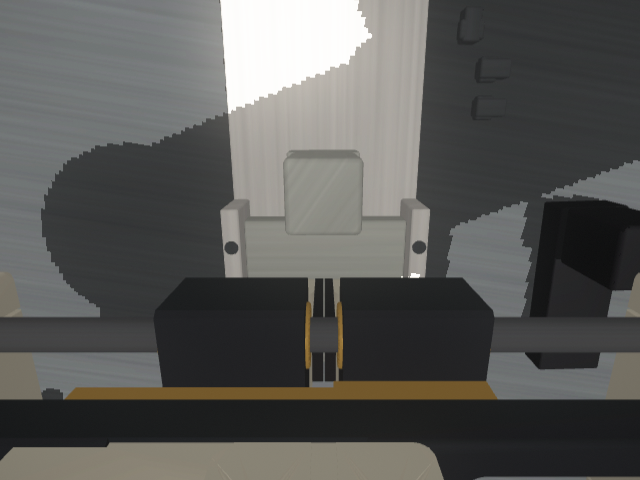

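View pics/s14.png

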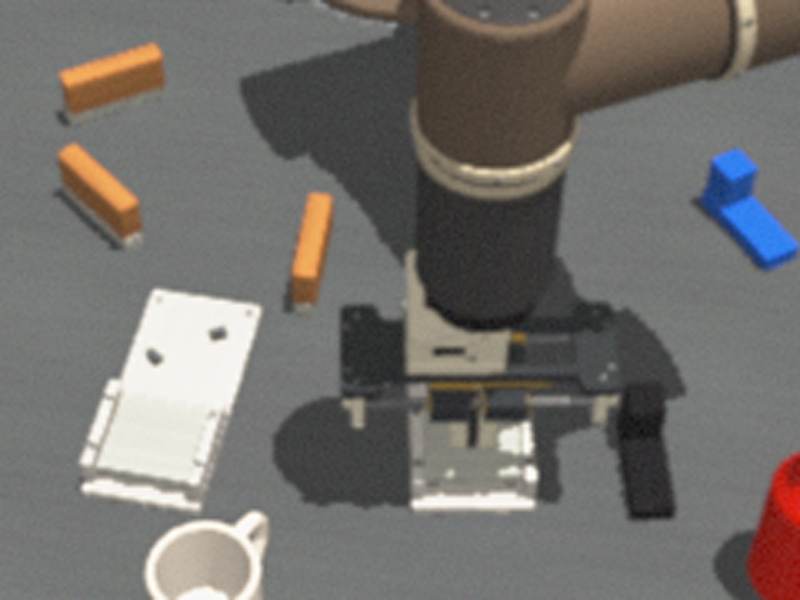

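The plate is held at z = 36.3 mm with 18.6 N and no longer moves. The spacer is straight, the chips are on the bench at wrist (471,25), (493,69) and (489,108), and the scraper stands on the bench. Handing in.

```bash
python3 -c "
from plant import close_job
print(close_job())"
```

```text
the job is handed in; nothing more can be done
None
```

The job is done and handed in with the plate still pressed; no verdict came back. It took about 27 s of the 72 s allowed.

I swept the three chips off the wide-gap (left) rig with the rightmost scraper and stood the scraper back on the bench. Then I slid the grey spacer under the plate up to its grip, let go, and pressed the plate down with the shut fingertips.

Last checks before hand-in:
- **Plate:** the fingertips were at z = 36.3 mm, where flush is 36 mm. They pushed with 18.6 N downward plus about 6 N sideways, and the plate stopped moving as the force rose.
- **Spacer:** its yaw was 9.0° against about 9° for the rig. The grip top was at 61.9 mm, so it lies flat, and its front face was at the plate's edge.
- **Chips and scraper:** all three chips were on the bench beside the bed, and the scraper was upright on the bench.
- **Other objects:** I made no contact with the narrow rig, mug, oil bottle or brush tin. The first two looked unmoved in the last picture, but the brush tin was outside it and only part of the bottle showed.

**Disagreement:** the top camera and the wrist camera differed by about 1.5 mm on the rig's position. I corrected sideways by the wrist camera; the leftover error is well inside the tolerances.

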